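Offer a tube-warmer lid up to its hinge and hold it for the pin

ROBOT

A 6-joint arm with a two-finger parallel gripper is mounted at the origin on the work surface. World frame = base frame: x ahead of the robot, y to its left, z up, the work surface at z = 0. Lengths are in m, angles in degrees, forces in N, time in s.
With the tool pointing down it reaches from about 0.35 to 0.95 m from the base axis. Payload 17.4 kg.
Tool frame: the origin (TCP) lies at the very end of the fingers, on their centre line; the grasp point (between the pads) lies 19 mm behind it; z points along the fingers, y is the line along which they close (so a half turn about z gives the same grasp; the last joint's range is limited). The gripper opens to 93 mm and grips with 3 to 60 N. Pads are 15 mm wide; open, the fingers measure 128 mm over their backs; the gripper's body (75 mm by 188 mm) begins 65 mm behind the grasp point.
Start: joints at [-69.431, 6.646, 82.598, -0, 90.757, -2.166], TCP at [0.261, -0.623, 0.219] pointing down, gripper open.
Joint ranges: [-162.19, 162.19], [-47.58, 125.68], [4.15, 143.07], [-65.23, 245.23], [0.69, 171.88], [-170.13, 170.13]. Speed limits (degrees/s): [108.29, 108.29, 127.2, 180, 180, 180].

INTERFACE

Orientations are given as a 3x3 rotation matrix whose columns are the frame's x, y, z axes.
In Python, from plant import ctrl, vision, finder gives the robot as it stands.
- The arm moves only by the tool apply_moves, never from a script. Its argument "targets" is a list of rows, each a list of 3 entries, a list of its own where there are three numbers: the shift along the tool's x, y, z in cm, then the turn, a rotation vector about the tool's x, y, z in rad, then the finger opening in cm, from 0 to 9.3. In form: [[[tx, ty, tz], [wx, wy, wz], hand], ...]. A call has 1 to 12 rows; each row is the pose to reach, as a shift and turn from the pose commanded when the call began, along the tool's axes at that moment; what a row does not reach only later rows make up. A row lasts 1/12 s, in which the tool goes at most 41.7 mm and 7.16 degrees, less where a joint would pass 70% of its speed; a pose out of reach is approached as far as the arm can. A call with a gripper value outside its range is refused whole. The fingers move at their own pace and stop on an object; "squeeze" is the grip in N (left out, the last holds). Time passes only in rows, so rows that repeat a pose let the fingers close. It gives the time, the measured TCP pose, the force, the opening and the grip force at its end, in the units of the state.
- ctrl.read_state(): the state, without advancing time (a new reading comes with each control period).
- vision.capture(name): name is "scene" or "top" or "wrist"; returns a dict with "image" (420x560x3 uint8, red, green, blue), "fx", "fy", "cx", "cy" (pixels), "extrinsics" (4x4, takes a point from world to camera coordinates). Camera axes: x right, y up, looking along -z (the intrinsics and any distortion apply to the point x, -y, -z); pixel columns grow to the right and rows downward; lengths in m; the calibration is good to about 2 mm. A picture is of the moment at which its call begins. There is no depth.
- ctrl.sign_off(): hands the job in; it is judged then, once.
Trained networks look in a picture, given as the dict that the camera call returned (one of the last four; its "shot" number tells which), for a name from the list of things; names that differ only in an ending like _2 or _b are one class to them, and where a whole thing is asked for, a point or a joint stands for the part that bears it (a point fixed in the world has none). Each returns a list of dicts, best first, with "conf" (0 to 1); they miss things now and then, are a little off and sometimes report something else, mostly with a low value. They report only what shows in the picture. A call takes as long as a camera call. They do not tell look-alikes from the thing itself.
- finder.look_for(picture, thing): "bbox" ([centre column, centre row, width, height] in pixels, round what is visible of it).
The state is a dict: "time": time; "q": joint angles; "joint_vel": joint speeds; "effort": joint torques, N m; "position": TCP position; "tool_rot": TCP orientation; "wrist_force": force on the tool from outside, world axes, zero at the start; "torque": the same for the moment, N m; "opening": finger opening in m; "gripper_force": force on a finger pad.
Only numpy, scipy, OpenCV 4.12 (cv2) and the standard library are available. Lean on these libraries where they do the work, as an engineer would, in place of code of your own. Each camera call takes 0.05 s, during which the arm holds its last target. There are 200 camera calls.

TASK

Refit the blue lid of the tube warmer. Pick it up by its white grip bar and press the orange-banded end of its hinge knuckle squarely onto the middle of the sprung green lubricating pad until the pad gives, turn the lid round and do the same with the plain end. Then bring the lid level over the warmer with its knuckle between the two fixed knuckles so that the holes line up for the pin, without resting it on or pressing it against the warmer, and finish there, still holding it still in the gripper; leave the tip box, the pin block and the bottle alone.

Things in the scene. Friction and masses are not known exactly. Their poses are not given: they have to be found in the camera images.
- lid: Loose lid, 160 g: blue plate 90 (x) x 60 (y) x 6 mm, origin at the centre of its underside, z up. Steel hinge knuckle (tube) along y beyond its +x edge, axis at x = 60, z = 10 mm. White grip bar 50 (x) x 14 (y) mm on top from z = 6 to 42 mm, centred at x = 12, y = 0. Starts flat on the bench on one side of the warmer, the pad stand on the other side
- lid_grip (a point): Point inside the grip bar, 31 mm above the lid's underside (lid x = 12, y = 0), near the centre of mass: where to pinch it, across its 14 mm (along lid y)
- lid_knuckle (a point): Centre of the lid's knuckle, on the axis of its bore (lid x = 60, y = 0, z = 10 mm). Knuckle: outer diameter 20, bore 11, length 64 mm, flush with the lid's underside
- end_orange (a point): Centre of the knuckle's end face nearest the orange band, on the bore axis (lid x = 60, y = +32, z = 10 mm)
- end_plain (a point): Centre of the knuckle's other end face, without band (lid x = 60, y = -32, z = 10 mm)
- bath: Tube warmer, fixed: cream box 150 (x) x 130 (y) mm, top deck 90 mm above the bench, origin under its centre on the bench, x roughly away from the robot (yaw up to about 0.3 rad). In place the lid lies level over the deck, grip bar on the -x side of the hinge, its x along the warmer's, its underside 8 mm above the deck, touching nothing
- hinge_mid (a point): On the axis (along bath y) of the two fixed steel knuckles, midway between them: bath x = 50, y = 0, z = 108 mm; the lid's knuckle centre belongs here. They are 20 mm across, bore 11, each 18 long, 72 mm apart, open from above: 4 mm to spare at each end of the lid's knuckle. The pin is 7 mm thick
- oiler: Fixed pad stand: grey foot 90 x 70 mm, steel column, grey head 50 (x) x 42 (y) x 42 mm centred 130 mm above the bench. Origin at the foot on the bench. The round green pad, 28 mm across, stands out on a rod from the head towards -x, facing the robot (yaw up to about 0.2 rad)
- pad_face (a point): Centre of the pad's green face, 130 mm above the bench and 40 mm on the -x side of the stand's origin when not pressed; moves in with the pad. x axis as the stand's: into the pad
- pad (a joint): How far the pad is pushed in, 0 (out) to 0.016 m (stop); springs back when left. Soft: 0.3 N to start, about 2.7 N at the stop; 3 mm or more, held a moment, is a proper dab
- tipbox: Bystander: open pipette tip box, pale green, 85 x 122 x 55 mm, origin under its centre, loose on the bench beyond the warmer
- pinblock: Bystander: aluminium block 50 x 50 x 25 mm with the steel hinge pin standing in it, 79 mm tall in all, origin under its centre, loose
- reagent: Bystander: white bottle with a blue cap, 60 mm across, 130 mm tall, origin under its centre, loose, out to the left
There are look-alikes about, which are no part of the job. What is shaped like the lid but yellow is not meant. Leave any black look-alike of the oiler alone.

How it is judged (in metres and radians):
On the way, in this order (a step that is already met when the one before it is completed fails the run):
1. the gripped lid's orange-banded knuckle end pushes the pad in by 3 mm or more, within 10 mm of its middle and within 0.25 rad of square (value of joint pad above 0.003 m and distance between end_orange and pad_face below 0.01 m and angle between the y axis of lid and the x axis of pad_face, either way round below 0.25 rad and contact force between the fingers and lid above 1 N), for 0.2 s.
2. the lid turned round, its plain knuckle end does the same (value of joint pad above 0.003 m and distance between end_plain and pad_face below 0.01 m and angle between the y axis of lid and the x axis of pad_face, either way round below 0.25 rad and contact force between the fingers and lid above 1 N), for 0.2 s.
At the end, for the whole second after the job is handed in: The centre of the lid's knuckle is within 4 mm of the middle of the hinge axis (a 7 mm pin passes the 11 mm holes), the knuckle axes within 0.08 rad, the lid level within 0.1 rad and over the warmer, pushed against the warmer with less than 1 N, still, and held in the gripper's fingers alone (distance between lid_knuckle and hinge_mid below 0.004 m and angle between the y axis of lid and the y axis of bath, either way round below 0.08 rad and angle between lid's own z axis and vertical below 0.1 rad and x of lid_grip in the frame of bath below 0.03 m and contact force between the fingers and lid above 1 N and contact force between lid and bath below 1 N and linear speed of lid below 0.02 m/s); the arm keeps its last pose, push and grip.
It fails at once if a bystander is moved by more than 20 mm (distance of any of tipbox, pinblock, reagent from where it was at the start of the episode above 0.02 m).
It also fails if it takes over 64 s, if anything falls off the work surface, if the arm or the gripper's body presses on something with over 40 N, if the wrist force passes 120 N, or if a joint passes its speed limit or range.

## Working session

There is one attempt and no reset: what is moved stays moved. The work goes in short steps, Python scripts to look and compute and a tool call to move; the robot and the scene stay as the last step left them, time stands still between calls to the robot, and variables do not carry over. Pictures are saved under pics/ and viewed, at most 10 in all, crops included, and the job is handed in when it is done.

Besides the shell and the picture viewer there is one more tool, called as a command line: name --argument value ..., lists and objects as JSON in quotes. apply_moves: Moves the arm, as the interface text tells. Its arguments: {"type":"object","properties":{"targets":{"type":"array","items":{"type":"array"}},"squeeze":{"type":"number"}},"required":["targets"]}

```bash
ls; mkdir -p pics; python3 - <<'E'
from plant import ctrl, vision, finder
import cv2, numpy as np
s=ctrl.read_state(); print(s['time'],s['position'],np.round(s['tool_rot'],3).tolist(),s['opening'])
for n in ["scene","top"]:
    p=vision.capture(n); cv2.imwrite(f"pics/{n}0.png",p["image"][:,:,::-1])
    print(n,p["fx"],p["fy"],p["cx"],p["cy"],np.round(p["extrinsics"],4).tolist(),[k for k in p])
    for t in ["lid","bath","oiler","pad_face","pinblock","reagent","tipbox"]:
        print(t,[(np.round(d["bbox"]).tolist(),round(d["conf"],2)) for d in finder.look_for(p,t)])
E
```

```text
pics
0.0 [ 0.26079111 -0.62236643  0.21790136] [[0.922, 0.386, -0.0], [0.386, -0.922, 0.001], [0.0, -0.001, -1.0]] 0.09313898838201365
scene 456.7045244044271 456.7045244044271 279.1628539901102 206.55764333233563 [[0.8454, 0.5342, 0.0001, -0.5223], [-0.3641, 0.5761, 0.7318, 0.0815], [0.3909, -0.6187, 0.6815, -1.4668], [0.0, 0.0, 0.0, 1.0]] ['image', 'fx', 'fy', 'cx', 'cy', 'extrinsics', 'shot']
lid [([167.0, 262.0, 43.0, 25.0], 0.85)]
bath [([252.0, 243.0, 76.0, 71.0], 0.93)]
oiler [([287.0, 203.0, 39.0, 54.0], 0.69)]
pad_face [([340.0, 244.0, 26.0, 29.0], 0.65), ([275.0, 181.0, 8.0, 11.0], 0.58)]
pinblock [([341.0, 246.0, 24.0, 29.0], 0.93)]
reagent [([345.0, 151.0, 22.0, 42.0], 0.71), ([209.0, 317.0, 55.0, 29.0], 0.47)]
tipbox [([304.0, 311.0, 56.0, 64.0], 0.93)]
top 472.3810400204598 472.3810400204598 285.94551090776656 204.19840277323945 [[0.0267, -0.9996, 0.0107, 0.051], [0.9924, 0.0278, 0.1202, -0.6068], [-0.1204, 0.0074, 0.9927, -1.3288], [0.0, 0.0, 0.0, 1.0]] ['image', 'fx', 'fy', 'cx', 'cy', 'extrinsics', 'shot']
lid [([392.0, 220.0, 28.0, 40.0], 0.94), ([364.0, 287.0, 38.0, 47.0], 0.83)]
bath [([350.0, 152.0, 46.0, 34.0], 0.7), ([321.0, 225.0, 49.0, 63.0], 0.67)]
oiler [([210.0, 230.0, 29.0, 36.0], 0.81), ([264.0, 219.0, 32.0, 36.0], 0.73)]
pad_face [([202.0, 240.0, 10.0, 10.0], 0.57)]
pinblock [([272.0, 158.0, 18.0, 17.0], 0.87)]
reagent [([145.0, 210.0, 31.0, 26.0], 0.7)]
tipbox [([348.0, 151.0, 44.0, 36.0], 0.9)]
```

```bash
python3 - <<'E'
import cv2
a=cv2.imread("pics/top0.png")[110:330,120:430]; cv2.imwrite("pics/topc.png",cv2.resize(a,None,fx=2.5,fy=2.5,interpolation=cv2.INTER_CUBIC))
a=cv2.imread("pics/scene0.png")[120:350,130:400]; cv2.imwrite("pics/scenec.png",cv2.resize(a,None,fx=2.5,fy=2.5,interpolation=cv2.INTER_CUBIC))
E
```

```text
(no output)
```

View pics/topc.png

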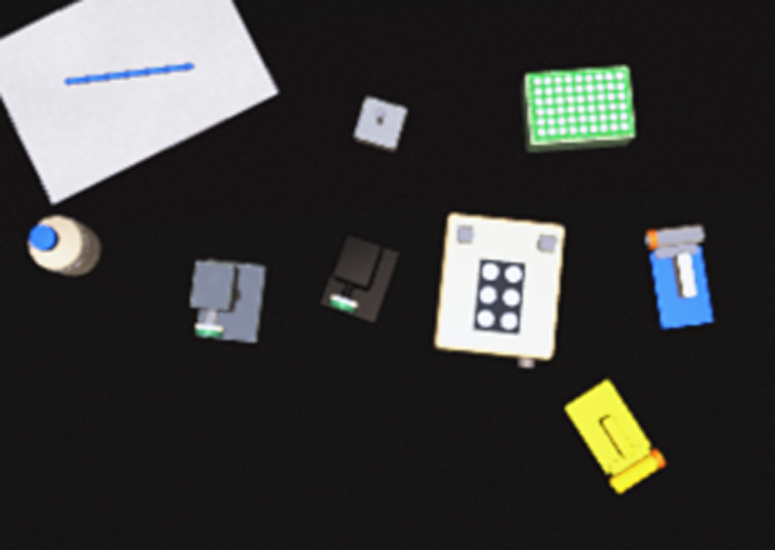

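View pics/scenec.png

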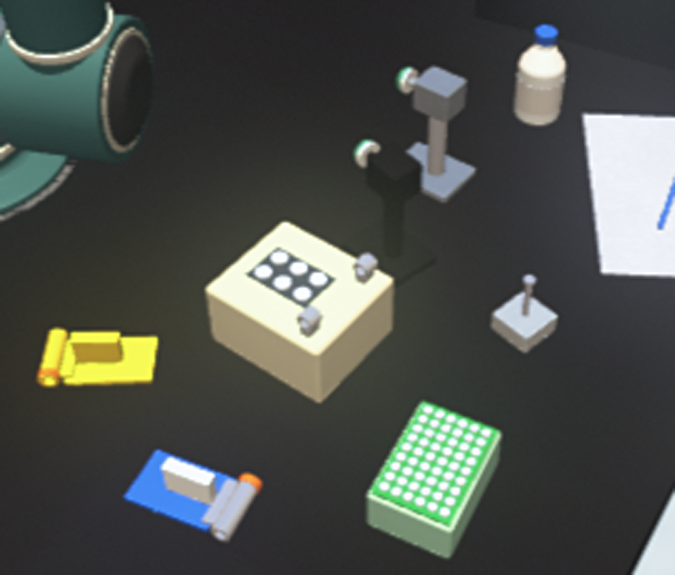

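The top crop shows the blue lid at (680,280), orange band on its left (+y) end and knuckle away from the robot. The warmer is at (500,285) with fixed knuckles at (465,233) and (547,242), the grey stand's pad is at (208,330), and the black stand at (360,280) is the look-alike. The scene view agrees.

```bash
cat > h.py <<'E'
import numpy as np, cv2
def ray(p,uv):
    E=np.array(p["extrinsics"]);R,t=E[:3,:3],E[:3,3]
    d=R.T@np.array([(uv[0]-p["cx"])/p["fx"],-(uv[1]-p["cy"])/p["fy"],-1.0]); return -R.T@t,d
def at_z(p,uv,z):
    o,d=ray(p,uv); return o+d*(z-o[2])/d[2]
def proj(p,X):
    E=np.array(p["extrinsics"]);c=np.asarray(X)@E[:3,:3].T+E[:3,3]
    return np.stack([p["cx"]+p["fx"]*c[...,0]/-c[...,2],p["cy"]-p["fy"]*c[...,1]/-c[...,2]],-1)
def tri(obs):
    A=np.zeros((3,3));b=np.zeros(3)
    for p,uv in obs:
        o,d=ray(p,uv);d=d/np.linalg.norm(d);M=np.eye(3)-np.outer(d,d);A+=M;b+=M@o
    return np.linalg.solve(A,b)
def pose(origin,yaw):
    c,s=np.cos(yaw),np.sin(yaw);return lambda X:np.asarray(X)@np.array([[c,s,0],[-s,c,0],[0,0,1]])+origin
def totool(s,dw): return np.array(s["tool_rot"]).T@np.asarray(dw)*100
E
python3 - <<'E'
from h import *
from plant import ctrl,vision
p=vision.capture("top")
f=lambda c:(c[0]/2.5+120,c[1]/2.5+110)
for n,c,z in [("bar",(686,275),.042),("orange",(652,239),.015),("knend",(703,234),.015),("kL",(465,233),.115),("kR",(547,242),.115),("pad",(208,331),.13),("b1",(449,214),.09),("b2",(565,226),.09),("b3",(552,358),.09),("b4",(436,346),.09),("head",(213,285),.151),("footR",(265,264),.0),("footB",(257,341),.0),("black",(358,264),.151),("pin",(380,119),.05),("platenearL",(660,328),.006),("platenearR",(713,321),.006)]:
    print(n,np.round(at_z(p,f(c),z),4))
E
```

```text
bar [ 0.5675 -0.2451  0.042 ]
orange [ 0.6115 -0.2115  0.015 ]
knend [ 0.6191 -0.2717  0.015 ]
kL [0.5999 0.0136 0.115 ]
kR [ 0.5926 -0.0759  0.115 ]
pad [0.4854 0.2855 0.13  ]
b1 [0.6239 0.0306 0.09  ]
b2 [ 0.614  -0.0987  0.09  ]
b3 [ 0.4675 -0.0861  0.09  ]
b4 [0.4772 0.0415 0.09  ]
head [0.533  0.2791 0.151 ]
footR [0.5707 0.2435 0.    ]
footB [0.4799 0.249  0.    ]
black [0.5593 0.1276 0.151 ]
pin [0.7382 0.1117 0.05  ]
platenearL [ 0.5077 -0.2231  0.006 ]
platenearR [ 0.5176 -0.2855  0.006 ]
```

apply_moves --targets '[[[42.8,-23,1.8],[0,0,-1.5],9.3],[[42.8,-23,1.8],[0,0,-1.5],9.3],[[42.8,-23,1.8],[0,0,-1.5],9.3],[[42.8,-23,1.8],[0,0,-1.5],9.3],[[42.8,-23,1.8],[0,0,-1.5],9.3],[[42.8,-23,1.8],[0,0,-1.5],9.3],[[42.8,-23,1.8],[0,0,-1.5],9.3],[[42.8,-23,1.8],[0,0,-1.5],9.3],[[42.8,-23,1.8],[0,0,-1.5],9.3],[[42.8,-23,1.8],[0,0,-1.5],9.3],[[42.8,-23,1.8],[0,0,-1.5],9.3],[[42.8,-23,1.8],[0,0,-1.5],9.3]]'

```text
time: 1.85
position: [0.5684, -0.2421, 0.2007]
tool_rot: [[-0.327, 0.945, 0.0], [0.945, 0.327, 0.0], [0.0, 0.001, -1.0]]
wrist_force: [-0.3, -1.6, -0.6]
opening: 0.0934
gripper_force: 0.0
```

apply_moves --targets '[[[0,0,0],[0,0,-1.37],9.3],[[0,0,0],[0,0,-1.37],9.3],[[0,0,0],[0,0,-1.37],9.3],[[0,0,0],[0,0,-1.37],9.3],[[0,0,0],[0,0,-1.37],9.3],[[0,0,0],[0,0,-1.37],9.3],[[0,0,0],[0,0,-1.37],9.3],[[0,0,0],[0,0,-1.37],9.3],[[0,0,0],[0,0,-1.37],9.3],[[0,0,0],[0,0,-1.37],9.3],[[0,0,0],[0,0,-1.37],9.3],[[0,0,0],[0,0,-1.37],9.3]]'

```text
time: 2.85
position: [0.5667, -0.245, 0.2007]
tool_rot: [[-0.991, -0.131, 0.0], [-0.131, 0.991, -0.0], [-0.0, -0.0, -1.0]]
wrist_force: [-0.5, 0.2, 0.4]
opening: 0.0932
gripper_force: 0.0
```

```bash
python3 - <<'E'
from h import *
from plant import ctrl,vision,finder
s=ctrl.read_state(); print(s['time'],s['position'],np.round(s['tool_rot'],3).tolist(),np.round(s['q'],1),np.round(s["wrist_force"],2))
p=vision.capture("wrist"); cv2.imwrite("pics/w1.png",p["image"][:,:,::-1])
np.set_printoptions(precision=4,suppress=True);print(p["fx"],p["cx"],p["cy"],np.array(p["extrinsics"]))
L=pose([0.5675-.012,-.245-.0015,0],.126)
for n,X in [("bar",(.012,0,.042)),("orange",(.06,.032,.01)),("plain",(.06,-.032,.01)),("pl",(-.045,.03,.006)),("pr",(-.045,-.03,.006))]: print(n,proj(p,L(X)).round(1))
print(finder.look_for(p,"lid")[:2])
E
```

```text
2.85 [ 0.56671469 -0.24504073  0.20069029] [[-0.991, -0.131, 0.0], [-0.131, 0.991, -0.0], [-0.0, -0.0, -1.0]] [ -25.7   -0.2   91.4   -0.    88.8 -123.3] [-0.52  0.16  0.38]
300.3363241288925 278.9110339364176 210.27774534594093 [[-0.1306  0.9914 -0.0008  0.3184]
 [-0.9536 -0.1258 -0.2736  0.5362]
 [-0.2714 -0.035   0.9618 -0.2278]
 [ 0.      0.      0.      1.    ]]
bar [280.2 197.2]
orange [305.4 228.7]
plain [254.3 228.4]
pl [306.  142.8]
pr [254.8 142.6]
[{'bbox': [371.2, 47.4, 90.8, 93.8], 'conf': 0.93}, {'bbox': [278.9, 191.9, 54.7, 96.6], 'conf': 0.7}]
```

View pics/w1.png

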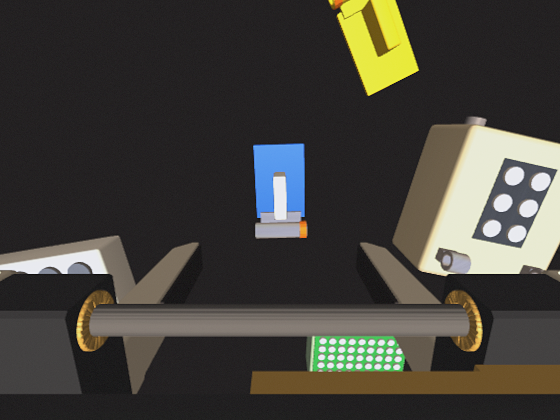

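apply_moves --targets '[[[0,0,8],[0,0,-0.03],7],[[0,0,8],[0,0,-0.03],6],[[0,0,12],[0,0,-0.03],6],[[0,0,15],[0,0,-0.03],5],[[0,0,17],[0,0,-0.03],5],[[-0.1,0,18.8],[0,0,-0.03],5],[[-0.1,0,18.8],[0,0,-0.03],5],[[-0.1,0,18.8],[0,0,-0.03],0.5],[[-0.1,0,18.8],[0,0,-0.03],0.5],[[-0.1,0,18.8],[0,0,-0.03],0.5],[[-0.1,0,18.8],[0,0,-0.03],0.5],[[-0.1,0,18.8],[0,0,-0.03],0.5]]' --squeeze 30

```text
time: 3.95
position: [0.5681, -0.2451, 0.0137]
tool_rot: [[-0.988, -0.154, 0.001], [-0.154, 0.988, -0.001], [-0.001, -0.001, -1.0]]
wrist_force: [-0.4, -0.1, 0.1]
opening: 0.0213
gripper_force: 0.0
```

apply_moves --targets '[[[0,0,0],[0,0,0],0.5],[[0,0,0],[0,0,0],0.5],[[0,0,0],[0,0,0],0.5],[[0,0,0],[0,0,0],0.5],[[0,0,0],[0,0,0],0.5]]'

```text
time: 4.37
position: [0.5679, -0.245, 0.0133]
tool_rot: [[-0.988, -0.155, 0.001], [-0.155, 0.988, -0.0], [-0.0, -0.0, -1.0]]
wrist_force: [-2.1, 1.0, 6.4]
opening: 0.0137
gripper_force: 30.0
```

apply_moves --targets '[[[0,0,-2],[0,0,0],0.5],[[0,0,-6],[0,0,0],0.5],[[0,0,-10],[0,0,0],0.5],[[0,0,-14],[0,0,0],0.5],[[0,0,-18],[0,0,0],0.5],[[0,0,-21],[0,0,0],0.5],[[0,0,-21],[0,0,0],0.5],[[0,0,-21],[0,0,0],0.5]]'

```text
time: 5.03
position: [0.5681, -0.2451, 0.2242]
tool_rot: [[-0.988, -0.154, 0.002], [-0.155, 0.988, -0.001], [-0.002, -0.002, -1.0]]
wrist_force: [-0.4, 0.6, -3.2]
opening: 0.0138
gripper_force: 30.0
```

```bash
python3 - <<'E'
from h import *
from plant import ctrl,vision,finder
np.set_printoptions(precision=4,suppress=True)
s=ctrl.read_state(); print(s['time'],s['position'],np.round(s['tool_rot'],3).tolist(),s["wrist_force"],s["opening"],s["gripper_force"])
p=vision.capture("wrist"); cv2.imwrite("pics/w2.png",p["image"][:,:,::-1])
P=np.array(s["position"]);R=np.array(s["tool_rot"])
# lid frame in tool: lid x=-tool x, lid y=tool y, z=-tool z ; TCP at lid (.012+dx,0,.0133)
def X(l): l=np.array(l)-[.012,0,.0133]; return P+R@(l*[-1,1,-1])
for n,l in [("bartop near",(-.013,0,.042)),("orange",(.06,.032,.01)),("plain",(.06,-.032,.01)),("o_top",(.06,.032,.02)),("p_top",(.06,-.032,.02)),("o_far",(.07,.032,.01)),("p_far",(.07,-.032,.01)),("pl",(-.045,.03,.006)),("pr",(-.045,-.03,.006))]: print(n,proj(p,X(l)).round(1))
E
```

```text
5.0333 [ 0.5681 -0.2451  0.2242] [[-0.988, -0.154, 0.002], [-0.155, 0.988, -0.001], [-0.002, -0.002, -1.0]] [-0.3876  0.6194 -3.2066] 0.013836405149225359 29.99847561120987
bartop near [281.6 235.3]
orange [329.9 322.8]
plain [232.  322.8]
o_top [332.5 333. ]
p_top [229.6 333. ]
o_far [329.2 335.8]
p_far [232.7 335.8]
pl [333.7 160.3]
pr [228.6 160.3]
```

View pics/w2.png

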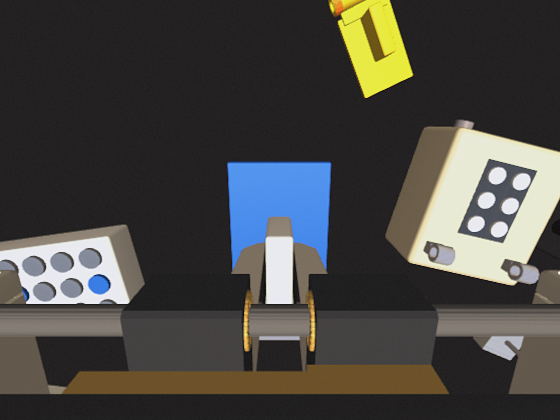

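The wrist view shows the lid held square. The plate's near corners are at (228,163) and (330,163), a couple of pixels off prediction, and the knuckle is hidden behind the gripper.

```bash
python3 - <<'E'
from h import *
from plant import ctrl,vision,finder
np.set_printoptions(precision=4,suppress=True)
s=ctrl.read_state();P=np.array(s["position"]);R=np.array(s["tool_rot"])
im=cv2.imread("pics/w2.png").astype(int);b=(im[...,0]-im[...,2]>60)
for r in (165,175,200,230): c=np.where(b[r,200:350])[0]+200;print(r,c.min(),c.max())
for c in (235,280,325): print(c,np.where(b[:,c])[0].min())
def X(l): l=np.array(l)-[.012,0,.0133]; return P+R@(l*[-1,1,-1])
for n in ("top","scene"):
    p=vision.capture(n);cv2.imwrite(f"pics/{n}2.png",p["image"][:,:,::-1])
    im=p["image"].astype(int);d=np.array
    for t,l in [("orange",(.06,.024,.01)),("plain",(.06,-.032,.01)),("o_end",(.06,.032,.01)),("pl",(-.045,.03,.006)),("pr",(-.045,-.03,.006)),("fr",(.045,.03,.006)),("rr",(.045,-.03,.006))]: print(n,t,proj(p,X(l)).round(1))
a=cv2.imread("pics/top2.png");c=cv2.imread("pics/scene2.png")
q=proj(vision.capture("top"),X((0.01,0,0))).astype(int)
f=lambda i,q:cv2.resize(i[q[1]-40:q[1]+40,q[0]-40:q[0]+40],(400,400),interpolation=cv2.INTER_CUBIC)
q2=proj(p,X((0.01,0,0))).astype(int);print(q,q2)
cv2.imwrite("pics/both2.png",np.hstack([f(a,q),f(c,q2)]))
E
```

```text
165 227 331
175 228 330
200 229 329
230 230 327
235 162
280 162
325 162
top orange [398.7 196.2]
top plain [420.7 193.4]
top o_end [395.6 196.6]
top pl [402.5 238.1]
top pr [426.2 235. ]
top fr [396.9 202.5]
top rr [420.4 199.5]
scene orange [221.5 256.8]
scene plain [207.9 276.4]
scene o_end [223.3 254.1]
scene pl [180.  241.3]
scene pr [164.2 260.9]
scene fr [216.7 253.8]
scene rr [202.1 274.6]
[410 214] [195 260]
```

View pics/both2.png

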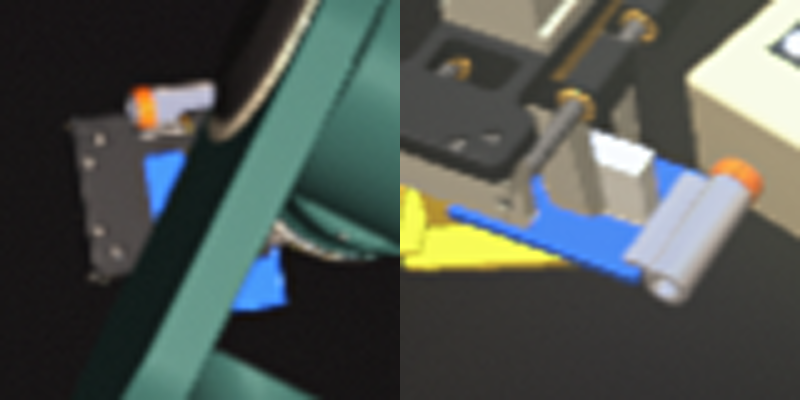

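apply_moves --targets '[[[-4.8,32.6,0],[0,0,0],0.5],[[-4.8,32.6,0],[0,0,0],0.5],[[-4.8,32.6,0],[0,0,0],0.5],[[-4.8,32.6,0],[0,0,0],0.5],[[-4.8,32.6,0],[0,0,0],0.5],[[-4.8,32.6,0],[0,0,0],0.5],[[-4.8,32.6,0],[0,0,0],0.5],[[-4.8,32.6,0],[0,0,0],0.5],[[-4.8,32.6,0],[0,0,0],0.5],[[-4.8,32.6,0],[0,0,0],0.5],[[-4.8,32.6,0],[0,0,0],0.5],[[-4.8,32.6,0],[0,0,0],0.5]]'

```text
time: 6.23
position: [0.5647, 0.0836, 0.222]
tool_rot: [[-0.988, -0.154, -0.001], [-0.154, 0.988, -0.0], [0.001, -0.0, -1.0]]
wrist_force: [0.0, 0.5, -1.1]
opening: 0.0138
gripper_force: 30.0
```

```bash
python3 - <<'E'
from h import *
from plant import ctrl,vision,finder
import pickle
np.set_printoptions(precision=4,suppress=True)
s=ctrl.read_state(); print(s['time'],s['position'],np.round(s['tool_rot'],3).tolist(),s['q'])
p=vision.capture("wrist"); cv2.imwrite("pics/w3.png",p["image"][:,:,::-1])
for t in ("oiler","pad_face"): print(t,[(np.round(d["bbox"]).tolist(),round(d["conf"],2)) for d in finder.look_for(p,t)])
pp={n:vision.capture(n) for n in("top","scene")};pp["w3"]=p;pickle.dump((s,pp),open("s3.pkl","wb"))
E
```

```text
6.2333 [0.5647 0.0836 0.222 ] [[-0.988, -0.154, -0.001], [-0.154, 0.988, -0.0], [0.001, -0.0, -1.0]] [  5.865   -6.3843  95.3402  -0.0115  91.1004 -92.9678]
oiler [([338.0, 201.0, 73.0, 112.0], 0.93), ([528.0, 169.0, 46.0, 33.0], 0.74), ([479.0, 196.0, 153.0, 114.0], 0.67)]
pad_face [([529.0, 169.0, 44.0, 34.0], 0.87), ([358.0, 181.0, 36.0, 35.0], 0.79)]
```

View pics/w3.png

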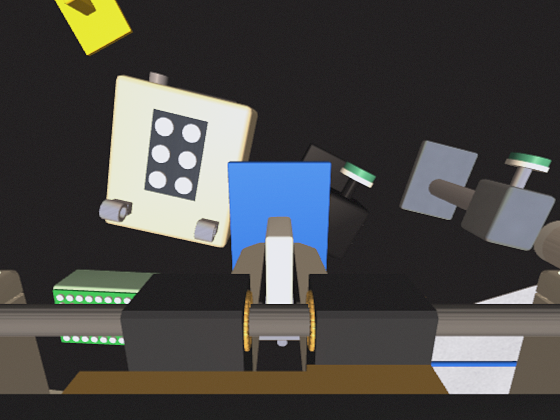

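The wrist view shows the grey stand's pad at (527,160), its head corners at (480,181) and (551,199), and the foot corners at (426,141) and (401,208). The fixed knuckles are at (116,211) and (206,230).

```bash
python3 - <<'E'
from h import *
import pickle
np.set_printoptions(precision=4,suppress=True)
s,pp=pickle.load(open("s3.pkl","rb"));w=pp["w3"]
for n,uv,z in [("pad",(528,158),.13),("padL",(507,157),.13),("padR",(550,162),.13),("kL",(116,211),.108),("kR",(206,230),.108),("ft1",(426,141),.006),("ft2",(476,155),.006),("ft3",(401,208),.006),("ft4",(450,219),.006),("bc1",(118,76),.09),("bc2",(257,109),.09),("bc3",(226,246),.09)]: print(n,at_z(w,uv,z))
print("tri",tri([(w,(528,158)),(pp["top"],(203.2,242.6)),(pp["scene"],(292,152))]))
# pad reprojection in top/scene
for X in ([.485,.2855,.13],): print([proj(pp[k],np.array(X)).round(1) for k in pp])
a=pp["top"]["image"][215:265,180:250,::-1];b=pp["scene"]["image"][135:205,270:340,::-1]
c=cv2.imread("pics/w3.png")
r=lambda i,f:cv2.resize(i,None,fx=f,fy=f,interpolation=cv2.INTER_CUBIC)
A=np.zeros((560,800,3),np.uint8);A[:250,:350]=r(a,5);A[250:530,:280]=r(b,4);A[:420,370:790]=r(c[70:210,420:560],3)
# knuckles
A[425:560,370:790]=r(c[192:237,90:230],3)
cv2.imwrite("pics/m3.png",A)
E
```

```text
pad [0.4836 0.2835 0.13  ]
padL [0.4856 0.2656 0.13  ]
padR [0.484  0.3032 0.13  ]
kL [ 0.5927 -0.0732  0.108 ]
kR [0.5988 0.0147 0.108 ]
ft1 [0.4803 0.2533 0.006 ]
ft2 [0.4872 0.3201 0.006 ]
ft3 [0.5686 0.2453 0.006 ]
ft4 [0.5734 0.3137 0.006 ]
bc1 [ 0.4693 -0.0815  0.09  ]
bc2 [0.4782 0.0479 0.09  ]
bc3 [0.6206 0.0337 0.09  ]
tri [0.4839 0.2852 0.128 ]
[array([203.2, 242.5]), array([292.6, 151.5]), array([529.7, 160. ])]
```

View pics/m3.png

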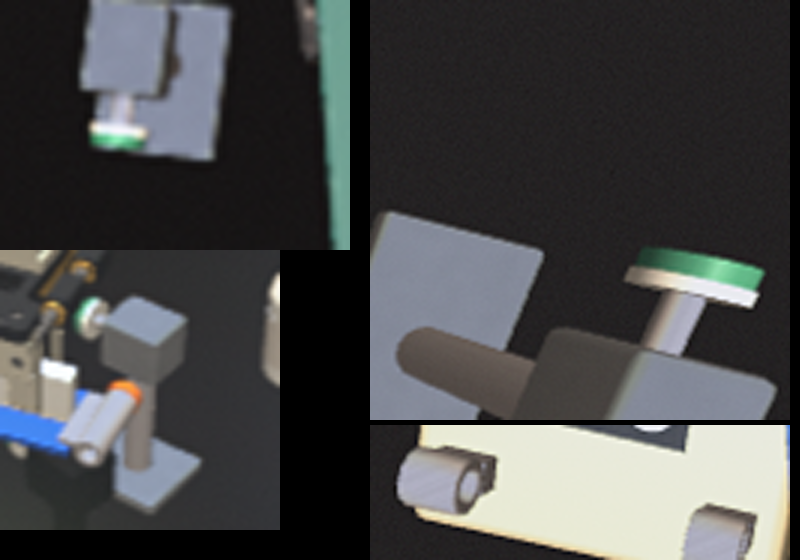

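apply_moves --targets '[[[10.8,27.8,0],[0,0,1.811],0.5],[[10.8,27.8,0],[0,0,1.811],0.5],[[10.8,27.8,0],[0,0,1.811],0.5],[[10.8,27.8,0],[0,0,1.811],0.5],[[10.8,27.8,0],[0,0,1.811],0.5],[[10.8,27.8,0],[0,0,1.811],0.5],[[10.8,27.8,0],[0,0,1.811],0.5],[[10.8,27.8,0],[0,0,1.811],0.5],[[10.8,27.8,0],[0,0,1.811],0.5],[[10.8,27.8,0],[0,0,1.811],0.5],[[10.8,27.8,0],[0,0,1.811],0.5],[[10.8,27.8,0],[0,0,1.811],0.5]]'

```text
time: 7.48
position: [0.4151, 0.3425, 0.2227]
tool_rot: [[-0.289, 0.957, 0.0], [0.957, 0.289, 0.0], [0.0, 0.0, -1.0]]
wrist_force: [1.0, -0.2, -1.6]
opening: 0.0139
gripper_force: 30.0
```

```bash
cat > go.py <<'E'
import sys
from h import *
from scipy.spatial.transform import Rotation as Ro
from plant import ctrl
def go(P,lidyaw,s=None):
    s=s or ctrl.read_state();R=np.array(s["tool_rot"]);y=lidyaw+np.pi
    T=np.array([[np.cos(y),np.sin(y),0],[np.sin(y),-np.cos(y),0],[0,0,-1]])
    print("t",s["time"],"pos",np.round(s["position"],4),"shift",(R.T@(np.array(P)-s["position"])*100).round(2),"rot",Ro.from_matrix(R.T@T).as_rotvec().round(4),"f",np.round(s["wrist_force"],1),np.round(s["q"],0))
if __name__=="__main__":
    a=[float(v) for v in sys.argv[1:]];go(a[:3],a[3])
E
python3 go.py .415 .3415 .1333 -1.656
```

```text
t 7.4833 pos [0.4151 0.3425 0.2227] shift [-0.1  -0.04  8.94] rot [ 1.000e-04 -1.000e-04  3.782e-01] f [ 1.  -0.2 -1.6] [ 37. -11.  99.   0.  92.  20.]
```

apply_moves --targets '[[[0,0,0],[0,0,0.378],0.5],[[0,0,2],[0,0,0.378],0.5],[[0,0,5],[0,0,0.378],0.5],[[-0.1,0,7.5],[0,0,0.378],0.5],[[-0.1,0,8.9],[0,0,0.378],0.5],[[-0.1,0,8.9],[0,0,0.378],0.5],[[-0.1,0,8.9],[0,0,0.378],0.5],[[-0.1,0,8.9],[0,0,0.378],0.5]]'

```text
time: 8.15
position: [0.416, 0.342, 0.1354]
tool_rot: [[0.078, 0.997, 0.002], [0.997, -0.078, 0.001], [0.001, 0.001, -1.0]]
wrist_force: [0.6, -0.0, -0.5]
opening: 0.0139
gripper_force: 30.0
```

```bash
python3 go.py .4648 .3373 .1333 -1.656; python3 - <<'E'
from h import *
from plant import ctrl,vision
np.set_printoptions(precision=4,suppress=True)
s=ctrl.read_state();P=np.array(s["position"]);R=np.array(s["tool_rot"])
def X(l): l=np.array(l)-[.0107,0,.0133]; return P+R@(l*[-1,1,-1])
A=np.zeros((400,800,3),np.uint8)
for i,n in enumerate(("top","scene")):
    p=vision.capture(n);q=proj(p,X((.06,.05,.01)));c=q.astype(int)
    print(n,c-40,"end",proj(p,X((.06,.032,.01))),"band",proj(p,X((.06,.025,.01))),"pad",proj(p,np.array([.4845,.2862,.13])))
    A[:,400*i:400*i+400]=cv2.resize(p["image"][c[1]-40:c[1]+40,c[0]-40:c[0]+40,::-1],(400,400),interpolation=cv2.INTER_CUBIC)
cv2.imwrite("pics/pre4.png",A)
E
```

```text
t 8.15 pos [0.416  0.342  0.1354] shift [-0.08  4.9   0.22] rot [ 0.0015 -0.0013  0.007 ] f [ 0.6 -0.  -0.5] [ 37.  -9. 105.   0.  83.  41.]
top [161 211] end [200.4919 257.9925] band [200.1571 260.6442] pad [202.9186 242.729 ]
scene [246 107] end [281.8768 145.8671] band [280.023 145.063] pad [292.6099 151.3513]
```

View pics/pre4.png

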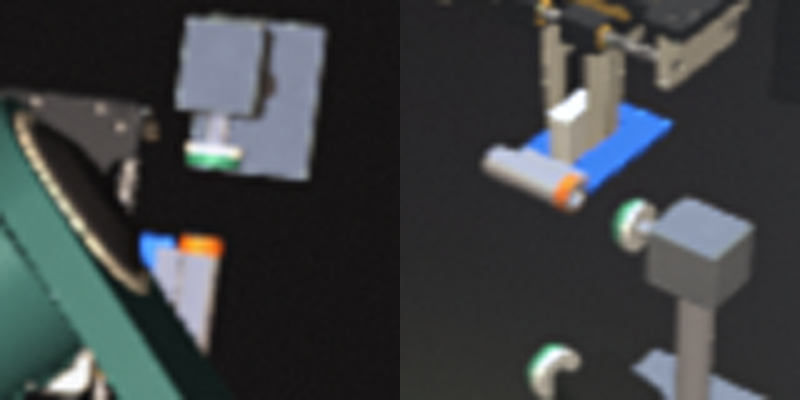

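The end and pad line up in both views: top end (201.6,258.4), pad (203.6,243.4). Pressing.

apply_moves --targets '[[[0,2,0.2],[0,0,0.007],0.5],[[-0.1,3.5,0.2],[0,0,0.007],0.5],[[-0.1,4,0.2],[0,0,0.007],0.5],[[-0.1,4.5,0.2],[0,0,0.007],0.5],[[-0.1,5,0.2],[0,0,0.007],0.5],[[-0.1,5,0.2],[0,0,0.007],0.5],[[-0.1,5,0.2],[0,0,0.007],0.5],[[-0.1,5,0.2],[0,0,0.007],0.5],[[-0.1,5,0.2],[0,0,0.007],0.5],[[-0.1,5,0.2],[0,0,0.007],0.5]]'

```text
time: 9.08
position: [0.4648, 0.3367, 0.1317]
tool_rot: [[0.085, 0.996, 0.0], [0.996, -0.085, -0.0], [-0.0, 0.0, -1.0]]
wrist_force: [-2.4, -0.5, 0.3]
opening: 0.0134
gripper_force: 30.0
```

```bash
python3 go.py .4648 .3373 .1333 -1.656; python3 - <<'E'
from h import *
from plant import ctrl,vision
np.set_printoptions(precision=4,suppress=True)
s=ctrl.read_state();P=np.array(s["position"]);R=np.array(s["tool_rot"])
def X(l): l=np.array(l)-[.0107,0,.0133]; return P+R@(l*[-1,1,-1])
print(X((.06,.032,.01)))
A=np.zeros((400,800,3),np.uint8)
for i,n in enumerate(("top","scene")):
    p=vision.capture(n);c=np.array([[201,241],[286,147]][i])
    A[:,400*i:400*i+400]=cv2.resize(p["image"][c[1]-30:c[1]+30,c[0]-30:c[0]+30,::-1],(400,400),interpolation=cv2.INTER_CUBIC)
cv2.imwrite("pics/press5.png",A)
E
```

```text
t 9.0833 pos [0.4648 0.3367 0.1317] shift [ 0.06 -0.01 -0.16] rot [ 0.      0.     -0.0003] f [-2.4 -0.5  0.3] [ 33.  -4. 101.  -0.  82.  38.]
[0.4925 0.2849 0.1284]
```

View pics/press5.png

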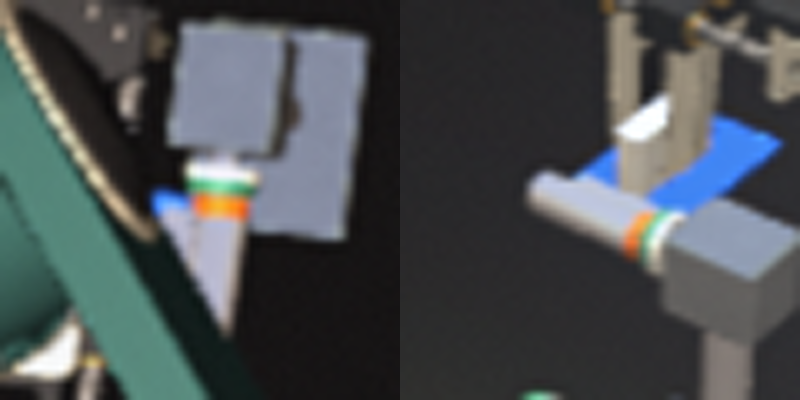

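Orange end dabbed: in both views the pad is pushed in and the band sits against it, with about 2.4 N on the wrist. Retracting and turning round.

apply_moves --targets '[[[0,-2,0],[0,0,0],0.5],[[0,-6,0],[0,0,0],0.5],[[0,-10,0],[0,0,0],0.5],[[0,-10,0],[0,0,-0.12],0.5],[[-9.8,-9,0],[0,0,-1.57],0.5],[[-9.8,-9,0],[0,0,-1.57],0.5],[[-9.8,-9,0],[0,0,-1.57],0.5],[[-9.8,-9,0],[0,0,-1.57],0.5],[[-9.8,-9,0],[0,0,-1.57],0.5],[[-9.8,-9,0],[0,0,-1.57],0.5],[[-9.8,-9,0],[0,0,-1.57],0.5],[[-9.8,-9,0],[0,0,-1.57],0.5]]'

```text
time: 10.18
position: [0.3672, 0.2467, 0.1318]
tool_rot: [[-0.854, 0.52, 0.001], [0.52, 0.854, 0.0], [-0.0, 0.001, -1.0]]
wrist_force: [-0.3, -0.5, -1.3]
opening: 0.0137
gripper_force: 30.0
```

```bash
python3 go.py .4066 .2434 .1333 1.486
```

```text
t 10.1833 pos [0.3672 0.2467 0.1318] shift [-3.54  1.76 -0.14] rot [-1.0000e-04  1.0000e-03 -2.0327e+00] f [-0.3 -0.5 -1.3] [ 31. -22. 116.  -0.  85. -28.]
```

apply_moves --targets '[[[0,0,0],[0,0,-2.033],0.5],[[0,0,0],[0,0,-2.033],0.5],[[0,0,0],[0,0,-2.033],0.5],[[0,0,0],[0,0,-2.033],0.5],[[0,0,0],[0,0,-2.033],0.5],[[0,0,0],[0,0,-2.033],0.5],[[0,0,0],[0,0,-2.033],0.5],[[0,0,0],[0,0,-2.033],0.5],[[0,0,0],[0,0,-2.033],0.5],[[0,0,0],[0,0,-2.033],0.5],[[0,0,0],[0,0,-2.033],0.5],[[0,0,0],[0,0,-2.033],0.5]]'

```text
time: 11.18
position: [0.3672, 0.2468, 0.1318]
tool_rot: [[-0.579, -0.815, 0.001], [-0.815, 0.579, 0.0], [-0.001, -0.0, -1.0]]
wrist_force: [0.5, 0.7, -1.8]
opening: 0.0138
gripper_force: 30.0
```

```bash
python3 go.py .4066 .2434 .1333 1.486
```

```text
t 11.1833 pos [0.3672 0.2468 0.1318] shift [-2.01 -3.41 -0.15] rot [-6.000e-04  4.000e-04 -5.326e-01] f [ 0.5  0.7 -1.8] [  31.  -22.  116.   -0.   85. -114.]
```

apply_moves --targets '[[[0,0,0],[0,0,-0.532],0.5],[[0,0,0],[0,0,-0.532],0.5],[[-2,-3.4,-0.1],[0,0,-0.532],0.5],[[-2,-3.4,-0.1],[0,0,-0.532],0.5],[[-2,-3.4,-0.1],[0,0,-0.532],0.5],[[-2,-3.4,-0.1],[0,0,-0.532],0.5],[[-2,-3.4,-0.1],[0,0,-0.532],0.5],[[-2,-3.4,-0.1],[0,0,-0.532],0.5]]'

```text
time: 11.85
position: [0.4062, 0.2432, 0.1328]
tool_rot: [[-0.093, -0.996, 0.0], [-0.996, 0.093, 0.0], [-0.0, -0.0, -1.0]]
wrist_force: [-0.5, -0.1, -2.3]
opening: 0.0136
gripper_force: 30.0
```

```bash
python3 go.py .4564 .2391 .1333 1.486; python3 - <<'E'
from h import *
from plant import ctrl,vision
np.set_printoptions(precision=4,suppress=True)
s=ctrl.read_state();P=np.array(s["position"]);R=np.array(s["tool_rot"])
def X(l): l=np.array(l)-[.0107,0,.0133]; return P+R@(l*[-1,1,-1])
print(X((.06,-.032,.01)))
A=np.zeros((400,800,3),np.uint8)
for i,n in enumerate(("top","scene")):
    p=vision.capture(n);c=np.array([[201,249],[286,147]][i])
    print(n,c-40,"end",proj(p,X((.06,-.032,.01))),"pad",proj(p,np.array([.4845,.2862,.13])))
    A[:,400*i:400*i+400]=cv2.resize(p["image"][c[1]-40:c[1]+40,c[0]-40:c[0]+40,::-1],(400,400),interpolation=cv2.INTER_CUBIC)
cv2.imwrite("pics/pre6.png",A)
E
```

```text
t 11.85 pos [0.4062 0.2432 0.1328] shift [-0.06 -5.03 -0.05] rot [-0.0004  0.0002 -0.0084] f [-0.5 -0.1 -2.3] [  28.  -17.  113.   -0.   84. -147.]
[0.4427 0.2893 0.1295]
top [161 209] end [201.0193 258.5292] pad [202.9186 242.729 ]
scene [246 107] end [281.312  146.6001] pad [292.6099 151.3513]
```

View pics/pre6.png

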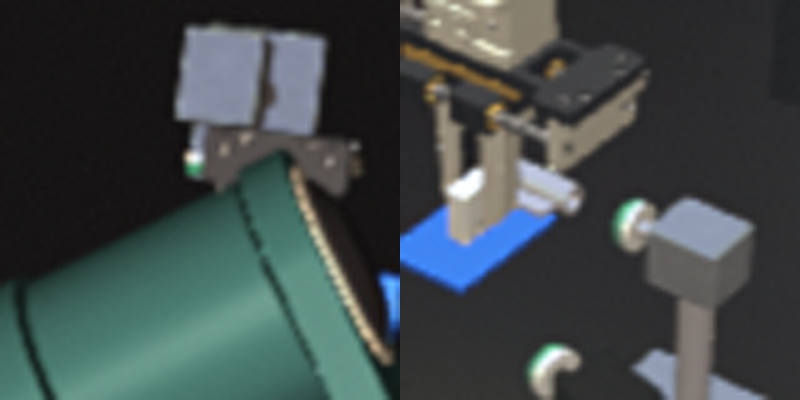

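The scene view shows the plain end at (280.4,147), as predicted, facing the pad. Pressing.

apply_moves --targets '[[[0,-2,0],[0,0,-0.008],0.5],[[-0.1,-3.5,0],[0,0,-0.008],0.5],[[-0.1,-4,0],[0,0,-0.008],0.5],[[-0.1,-4.5,0],[0,0,-0.008],0.5],[[-0.1,-5,0],[0,0,-0.008],0.5],[[-0.1,-5.1,0],[0,0,-0.008],0.5],[[-0.1,-5.1,0],[0,0,-0.008],0.5],[[-0.1,-5.1,0],[0,0,-0.008],0.5],[[-0.1,-5.1,0],[0,0,-0.008],0.5],[[-0.1,-5.1,0],[0,0,-0.008],0.5]]'

```text
time: 12.78
position: [0.4569, 0.2395, 0.1326]
tool_rot: [[-0.083, -0.997, -0.0], [-0.997, 0.083, 0.0], [-0.0, 0.0, -1.0]]
wrist_force: [-0.9, 0.5, -2.1]
opening: 0.0136
gripper_force: 30.0
```

```bash
python3 go.py .4564 .2391 .1333 1.486; python3 - <<'E'
from h import *
from plant import ctrl,vision
np.set_printoptions(precision=4,suppress=True)
p=vision.capture("scene");c=np.array([286,147])
cv2.imwrite("pics/press7.png",cv2.resize(p["image"][c[1]-30:c[1]+30,c[0]-30:c[0]+30,::-1],(400,400),interpolation=cv2.INTER_CUBIC))
E
```

```text
t 12.7833 pos [0.4569 0.2395 0.1326] shift [ 0.04  0.05 -0.07] rot [0.0001 0.     0.0013] f [-0.9  0.5 -2.1] [  25.  -11.  108.    0.   83. -150.]
```

View pics/press7.png

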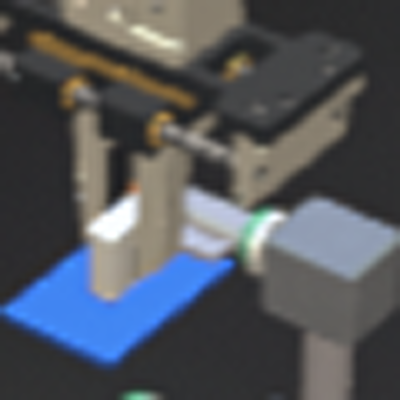

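apply_moves --targets '[[[0,-0.2,0],[0,0,0],0.5],[[0,-0.3,0],[0,0,0],0.5],[[0,-0.3,0],[0,0,0],0.5],[[0,-0.3,0],[0,0,0],0.5],[[0,-0.3,0],[0,0,0],0.5],[[0,1,0],[0,0,0],0.5],[[0,4,0],[0,0,0],0.5],[[0,8,0],[0,0,0],0.5],[[0,8,-4],[0,0,0],0.5],[[0,8,-8],[0,0,0],0.5],[[0,8,-9],[0,0,0.1],0.5],[[0,8,-9],[0,0,0.2],0.5]]'

```text
time: 13.83
position: [0.3784, 0.2467, 0.2269]
tool_rot: [[-0.284, -0.959, 0.006], [-0.959, 0.284, 0.003], [-0.004, -0.005, -1.0]]
wrist_force: [0.5, -0.6, -1.6]
opening: 0.0139
gripper_force: 30.0
```

```bash
python3 go.py .5463 -.0262 .22 -.078
cat > fit.py <<'E'
from h import *
import pickle
from scipy.optimize import minimize
np.set_printoptions(precision=4,suppress=True)
box=np.array([[sx*.075,sy*.065,z] for sx in(-1,1) for sy in(-1,1) for z in(0,.09)])
def mask(im):
    a=im.astype(int);r,g,b=a[...,0],a[...,1],a[...,2]
    return ((r>90)&(r-b>8)&(r-b<90)&(abs(r-g)<40)).astype(np.uint8)
def views():
    s,pp=pickle.load(open("s3.pkl","rb"));r=lambda f:cv2.imread(f)[:,:,::-1]
    return {"top":(pp["top"],r("pics/top0.png")),"scene":(pp["scene"],r("pics/scene0.png")),"w3":(pp["w3"],r("pics/w3.png"))}
K=8
def hull(p,q,sub=K):
    h=cv2.convexHull(((proj(p,pose([q[0],q[1],0],q[2])(box))+.5)*sub).astype(np.float32));return h
def cost(q,v):
    t=0
    for p,g,roi,n in v:
        (x0,y0,x1,y1)=roi
        m=np.zeros(((y1-y0)*K,(x1-x0)*K),np.uint8);cv2.fillConvexPoly(m,(hull(p,q)[:,0]-np.array([x0,y0])*K).round().astype(np.int32),1)
        f=cv2.resize(m.astype(np.float32),(x1-x0,y1-y0),interpolation=cv2.INTER_AREA)
        t+=np.abs(f-g)[np.s_[:]].sum()/n
    return t
if __name__=="__main__":
    V=views();L={}
    for k,(p,im) in V.items():
        m=mask(im);q0=[.546,-.026,-.08];h=hull(p,q0,1)[:,0];x0,y0=np.maximum(h.min(0).astype(int)-6,0);x1,y1=h.max(0).astype(int)+6
        hm=np.zeros(m.shape,np.uint8);cv2.fillConvexPoly(hm,h.astype(np.int32),1);hm=cv2.dilate(hm,np.ones((9,9)))
        g=m*hm; c=max(cv2.findContours(g,cv2.RETR_EXTERNAL,cv2.CHAIN_APPROX_NONE)[0],key=cv2.contourArea)
        g=np.zeros_like(g);cv2.fillPoly(g,[cv2.convexHull(c)],1)
        print(k,"area",g.sum(),cv2.contourArea(cv2.convexHull(h.astype(np.float32))))
        L[k]=(p,g[y0:y1,x0:x1].astype(np.float32),(x0,y0,x1,y1),np.sqrt(g.sum()))
    for ks in (["top"],["scene"],["w3"],list(L)):
        r=min((minimize(cost,q0,args=([L[k] for k in ks],),method="Nelder-Mead",options=dict(initial_simplex=[q0,np.add(q0,[.006,0,0]),np.add(q0,[0,.006,0]),np.add(q0,[0,0,.05])],xatol=1e-4,fatol=1e-3)) for q0 in ([.546,-.026,-.08],[.543,-.028,-.06])),key=lambda r:r.fun)
        q=r.x;print(ks,q,r.fun,"hinge",pose([q[0],q[1],0],q[2])([.05,0,.108]))
E
python3 fit.py
```

```text
t 13.8333 pos [0.3784 0.2467 0.2269] shift [ 21.41 -23.84   0.7 ] rot [-9.0000e-04  6.9000e-03  1.3611e+00] f [ 0.5 -0.6 -1.6] [  30.  -22.  108.   -0.   94. -134.]
top area 2773 2624.232002714416
scene area 3656 3811.520635000197
w3 area 20648 20892.075590841385
['top'] [ 0.5476 -0.0274 -0.0745] 2.7663095462357874 hinge [ 0.5974 -0.0312  0.108 ]
['scene'] [ 0.5406 -0.0228 -0.0715] 2.3639761377912634 hinge [ 0.5905 -0.0263  0.108 ]
['w3'] [ 0.5439 -0.0261 -0.0973] 4.961167702032591 hinge [ 0.5937 -0.031   0.108 ]
['top', 'scene', 'w3'] [ 0.5438 -0.026  -0.0917] 12.142318858727624 hinge [ 0.5936 -0.0306  0.108 ]
```

apply_moves --targets '[[[21.4,-23.8,0.7],[0,0,1.361],0.5],[[21.4,-23.8,0.7],[0,0,1.361],0.5],[[21.4,-23.8,0.7],[0,0,1.361],0.5],[[21.4,-23.8,0.7],[0,0,1.361],0.5],[[21.4,-23.8,0.7],[0,0,1.361],0.5],[[21.4,-23.8,0.7],[0,0,1.361],0.5],[[21.4,-23.8,0.7],[0,0,1.361],0.5],[[21.4,-23.8,0.7],[0,0,1.361],0.5],[[21.4,-23.8,0.7],[0,0,1.361],0.5],[[21.4,-23.8,0.7],[0,0,1.361],0.5],[[21.4,-23.8,0.7],[0,0,1.361],0.5],[[21.4,-23.8,0.7],[0,0,1.361],0.5]]'

```text
time: 14.83
position: [0.5463, -0.0263, 0.2157]
tool_rot: [[-0.997, 0.08, 0.0], [0.08, 0.997, -0.0], [-0.0, -0.0, -1.0]]
wrist_force: [-0.3, 1.1, -1.5]
opening: 0.0139
gripper_force: 30.0
```

```bash
python3 go.py .5463 -.0262 .16 -.085; cat > lidm.py <<'E'
from h import *
import pickle,sys
from plant import ctrl,vision
np.set_printoptions(precision=4,suppress=True)
s=ctrl.read_state();P=np.array(s["position"]);R=np.array(s["tool_rot"])
def X(l): l=np.array(l)-[.0107,0,.0133]; return P+(l*[-1,1,-1])@R.T
pp={}
for n in ("top","scene","wrist"):
    p=pp[n]=vision.capture(n);a=p["image"].astype(int)
    o=((a[...,0]-a[...,2]>70)&(a[...,0]-a[...,1]>40)).astype(np.uint8);b=(a[...,2]-a[...,0]>60).astype(np.uint8)
    for nm,m in(("orange",o),("blue",b)):
        k,_,st,ce=cv2.connectedComponentsWithStats(m)
        print(n,nm,[(st[i,:].tolist(),ce[i].round(1).tolist()) for i in range(1,k) if st[i,4]>8])
    for t,l in [("o_end",(.06,.032,.01)),("p_end",(.06,-.032,.01)),("pl",(-.045,.03,.006)),("pr",(-.045,-.03,.006))]: print(n,t,proj(p,X(l)).round(1))
pickle.dump((s,pp),open(sys.argv[1],"wb"))
E
python3 lidm.py hov.pkl
```

```text
t 14.8333 pos [ 0.5463 -0.0263  0.2157] shift [0.01 0.02 5.57] rot [-0.0002  0.0004  0.0048] f [-0.3  1.1 -1.5] [ -5.  -9.  99.  -0.  91. -91.]
top orange [([380, 289, 7, 9, 30], [382.8, 292.7])]
top blue [([146, 135, 52, 9, 135], [171.2, 139.1]), ([483, 147, 8, 9, 59], [486.5, 151.1]), ([498, 156, 9, 8, 60], [502.0, 159.5]), ([463, 166, 9, 8, 60], [467.0, 169.5]), ([0, 188, 3, 10, 24], [0.8, 192.5]), ([131, 200, 12, 10, 92], [136.6, 204.6]), ([19, 214, 15, 13, 153], [26.1, 220.1]), ([310, 230, 25, 14, 271], [321.6, 236.6]), ([0, 333, 11, 43, 285], [4.0, 354.5])]
top o_end [312.8 199.4]
top p_end [338.1 202.1]
top pl [309.3 241. ]
top pr [333.2 243.6]
scene orange [([0, 0, 8, 9, 55], [2.9, 3.5]), ([78, 34, 8, 6, 33], [81.6, 36.6]), ([267, 195, 8, 7, 28], [271.5, 197.2]), ([145, 267, 9, 6, 33], [149.3, 268.7])]
scene blue [([279, 35, 57, 32, 1494], [307.3, 50.5]), ([395, 61, 10, 9, 72], [399.3, 65.2]), ([370, 62, 11, 9, 66], [374.9, 66.1]), ([394, 77, 10, 9, 67], [398.2, 80.5]), ([366, 82, 10, 9, 65], [370.0, 85.4]), ([344, 130, 9, 8, 62], [348.0, 133.3]), ([393, 180, 13, 32, 82], [398.9, 195.5]), ([222, 185, 32, 27, 299], [237.4, 199.5]), ([257, 194, 6, 6, 25], [258.9, 196.3]), ([190, 411, 14, 9, 106], [196.7, 415.5])]
scene o_end [272.5 198.1]
scene p_end [255.6 213. ]
scene pl [238.6 182.8]
scene pr [222.4 195.6]
wrist orange [([103, 0, 35, 34, 99], [120.4, 15.3]), ([83, 20, 22, 23, 201], [93.1, 32.2]), ([310, 300, 5, 20, 62], [311.9, 309.8]), ([244, 304, 4, 9, 25], [246.0, 308.3]), ([244, 314, 4, 6, 21], [245.4, 316.4]), ([311, 321, 4, 4, 9], [312.0, 322.0]), ([244, 336, 5, 15, 54], [245.8, 343.9]), ([310, 338, 5, 13, 45], [311.7, 344.4])]
wrist blue [([228, 162, 103, 108, 7895], [278.8, 202.1])]
wrist o_end [328.6 324.7]
wrist p_end [230.9 323.8]
wrist pl [334.1 162.8]
wrist pr [229.2 161.8]
```

```bash
python3 - <<'E'
from h import *
import pickle
np.set_printoptions(precision=4,suppress=True)
s,pp=pickle.load(open("hov.pkl","rb"));p=pp["scene"]
def X(l,P,R): l=np.array(l)-[.0107,0,.0133]; return np.array(P)+(l*[-1,1,-1])@np.array(R).T
def orange(im,box,th=(40,20)):
    x0,y0,x1,y1=box;a=im[y0:y1,x0:x1].astype(int);w=np.clip(a[...,0]-a[...,2]-th[0],0,None)*(a[...,0]-a[...,1]>th[1])
    yy,xx=np.mgrid[y0:y1,x0:x1];return (xx*w).sum()/w.sum(),(yy*w).sum()/w.sum(),(w>0).sum()
th=np.linspace(0,2*np.pi,24)
def pred(P,R):
    pts=np.array([[.06+.01*np.cos(t),y,.01+.01*np.sin(t)] for t in th for y in(.022,.032)]);q=proj(p,X(pts,P,R));h=cv2.convexHull((q*16).astype(np.float32));M=cv2.moments(h);return M["m10"]/M["m00"]/16,M["m01"]/M["m00"]/16,M["m00"]/256
c=cv2.imread("pics/scene2.png")[:,:,::-1]
print("start",orange(c,(212,246,236,268)),pred([.5681,-.2451,.2242],[[-.988,-.154,.002],[-.155,.988,-.001],[-.002,-.002,-1]]))
print("now",orange(p["image"],(260,188,284,208)),pred(s["position"],s["tool_rot"]))
a=p["image"]
for y in range(190,216): print(y,' '.join('%02x%02x%02x'%tuple(a[y,x]) for x in range(254,281)))
E
```

```text
start (np.float64(222.5431882790291), np.float64(254.15832057730157), np.int64(55)) (222.7478793969841, 255.422349156513, 79.5359463233035)
now (np.float64(271.4810126582278), np.float64(197.0574488802337), np.int64(38)) (271.2644912066712, 199.23156839739804, 60.67903430154547)
190 fbfeff fcffff e8eff6 7e7e78 3f3f3a 383a36 383a37 393a37 3a3a37 393937 3a3b39 383936 3a3b38 383a36 393a38 393937 383936 393a37 393936 383835 373836 373835 31322f 2d2e2a 2a2c29 2b2e2a 2c2d2a
191 fafeff f5fafd c8cdc3 69685f 3b3c37 393a36 3a3c38 3b3c39 3a3c39 393a37 3a3a37 3a3b38 393b38 3a3b38 393a36 393937 393a37 393936 383936 383936 383936 383936 31332f 2c2e2a 2c2e2a 2b2d2a 2c2e2a
192 eff5f8 bebfb6 949184 605f59 3a3c37 393934 3b3c36 393b37 3a3b37 3a3c37 3a3b37 3a3b38 3a3b38 383937 383a37 383937 383a38 383937 393a38 393a37 383937 373834 323430 2d2e2b 2c2e2a 2c2d2a 2c2d29
193 b0aea4 9e998c 92908d 707b91 415071 3a404d 3a3b38 3b3b34 3a3b35 3a3c37 3b3c38 3a3b38 393b38 383b38 363a38 373937 383937 343837 363937 383937 383936 383936 343632 2d2f2c 2d2f2a 2c2f2a 2c2e2a
194 a69f90 9d9788 949497 768fcd 4c80eb 4269bb 3e
[... 3497 characters left out ...]
44 42443e 41443d 42443d 41433d 42443e 41433d 41423d 41433d 3f413b 3f423b 3d3f3a 3e403a 3e403a 3d3f39 3c3f39 3b3e38 3c3e39
213 b8b9be c2c8dc b2b9ca a09ea0 a0998f 918a81 77726a 5a5952 474842 42443d 41433d 42443e 41433d 43453f 42433d 42443e 42433d 40433c 3d4039 3e413a 3d4039 3c3f39 3c3f38 3c3e38 3c3e38 3c3f39 3c3e38
214 afafae c0c5d6 b9c0d0 a2a4a4 827d76 706c65 575650 454740 41433d 42453e 43453f 43453f 42443e 42443e 42443e 41443d 42443d 3f423b 3d4039 3e4039 3d4039 3e403a 3d3f3a 3d3f39 3c3f38 3c3f38 3c3e38
215 d5dbb7 adaca0 a4a29d 8b8780 7a756b 5b584f 44453f 40423d 42443e 42443d 43453e 42443e 43463f 43453f 42443d 40423c 3f413b 40423b 3f413b 3e403a 3e413b 3d4039 3d403a 3d3f39 3d3f39 3d3f39 3d3f39
```

```bash
cat > edge.py <<'E'
from h import *
import pickle
from scipy.optimize import minimize
from scipy.ndimage import map_coordinates
np.set_printoptions(precision=4,suppress=True)
s,pp=pickle.load(open("s3.pkl","rb"));r=lambda f:cv2.imread(f)[:,:,::-1]
w1=dict(fx=300.3363,fy=300.3363,cx=278.911,cy=210.2777,extrinsics=np.array([[-.1306,.9914,-.0008,.3184],[-.9536,-.1258,-.2736,.5362],[-.2714,-.035,.9618,-.2278],[0,0,0,1]]))
V={"top":(pp["top"],r("pics/top0.png")),"scene":(pp["scene"],r("pics/scene0.png")),"w3":(pp["w3"],r("pics/w3.png")),"w1":(w1,r("pics/w1.png"))}
G={}
for k,(p,im) in V.items():
    f=cv2.GaussianBlur(im.astype(np.float32),(0,0),1.0)
    G[k]=np.stack([np.stack([cv2.Scharr(f[...,c],cv2.CV_32F,1,0),cv2.Scharr(f[...,c],cv2.CV_32F,0,1)]) for c in range(3)])/32
t=np.linspace(0,2*np.pi,40)
def cyl(y0,y1): return np.array([[.05+.01*np.cos(a),y,.108+.01*np.sin(a)] for a in t for y in(y0,y1)])
K=[cyl(-.054,-.036),cyl(.036,.054)]
deck=np.array([[-.075,-.065,.09],[.075,-.065,.09],[.075,.065,.09],[-.075,.065,.09]])
def samp(poly,n):
    o=[];nn=[];poly=np.asarray(poly)
    for a,b in zip(poly,np.roll(poly,-1,0)):
        L=np.linalg.norm(b-a)
        if L<1e-6: continue
        m=max(int(L*n),1);u=(np.arange(m)+.5)/m;o.append(a+u[:,None]*(b-a));d=(b-a)/L;nn.append(np.tile([-d[1],d[0]],(m,1)))
    return np.vstack(o),np.vstack(nn)
def score(k,pl):
    x,n=samp(pl,2);ok=(x[:,0]>1)&(x[:,0]<558)&(x[:,1]>1)&(x[:,1]<(265 if k[0]=="w" else 418))
    x,n=x[ok],n[ok]
    if len(x)<5:return 0
    g=sum(np.abs(sum(map_coordinates(G[k][c,j],[x[:,1],x[:,0]],order=1)*n[:,j] for j in(0,1))) for c in range(3))
    return np.minimum(g,80).mean()
def cost(q,ks,wd,wk):
    T=pose([q[0],q[1],0],q[2]);c=0
    for k in ks:
        p=V[k][0];c-=wd*score(k,proj(p,T(deck)))
        for h in K: c-=wk*score(k,cv2.convexHull(proj(p,T(h)).astype(np.float32))[:,0])
    return c
for ks in (["top"],["scene"],["w3"],["w1"],["w1","w3"],list(V)):
  for wd,wk in((1,0),(0,1),(1,1)):
    best=min((minimize(cost,[x,y,w],args=(ks,wd,wk),method="Nelder-Mead",options=dict(initial_simplex=[[x,y,w],[x+.003,y,w],[x,y+.003,w],[x,y,w+.03]],xatol=5e-5,fatol=1e-3)) for x in(.541,.545,.549) for y in(-.03,-.026,-.022) for w in(-.1,-.07)),key=lambda r:r.fun)
    q=best.x;print(ks,wd,wk,q,round(best.fun,1),"hinge",pose([q[0],q[1],0],q[2])([.05,0,.108])[:2])
E
python3 edge.py
```

```text
['top'] 1 0 [ 0.5474 -0.0261 -0.0754] -80.0 hinge [ 0.5973 -0.0299]
['top'] 0 1 [ 0.5467 -0.0258 -0.0806] -85.6 hinge [ 0.5965 -0.0298]
['top'] 1 1 [ 0.5467 -0.0258 -0.0803] -165.4 hinge [ 0.5965 -0.0298]
['scene'] 1 0 [ 0.5457 -0.0294 -0.076 ] -77.0 hinge [ 0.5955 -0.0332]
['scene'] 0 1 [ 0.5467 -0.03   -0.082 ] -130.0 hinge [ 0.5965 -0.0341]
['scene'] 1 1 [ 0.5467 -0.0299 -0.0818] -206.9 hinge [ 0.5965 -0.034 ]
['w3'] 1 0 [ 0.5453 -0.0256 -0.0787] -56.2 hinge [ 0.5951 -0.0295]
['w3'] 0 1 [ 0.5454 -0.0264 -0.0776] -125.1 hinge [ 0.5953 -0.0303]
['w3'] 1 1 [ 0.5453 -0.0257 -0.0803] -177.5 hinge [ 0.5952 -0.0297]
['w1'] 1 0 [ 0.5485 -0.0296 -0.0855] -75.0 hinge [ 0.5983 -0.0339]
['w1'] 0 1 [ 0.5441 -0.0328 -0.0644] -139.6 hinge [ 0.594 -0.036]
['w1'] 1 1 [ 0.5446 -0.0333 -0.048 ] -155.1 hinge [ 0.5946 -0.0357]
['w1', 'w3'] 1 0 [ 0.546  -0.0288 -0.0778] -108.5 hinge [ 0.5958 -0.0327]
['w1', 'w3'] 0 1 [ 0.5443 -0.0338 -0.0628] -188.0 hinge [ 0.5942 -0.0369]
['w1', 'w3'] 1 1 [ 0.5456 -0.0276 -0.0688] -263.5 hinge [ 0.5955 -0.031 ]
['top', 'scene', 'w3', 'w1'] 1 0 [ 0.546  -0.0288 -0.0778] -265.1 hinge [ 0.5958 -0.0327]
['top', 'scene', 'w3', 'w1'] 0 1 [ 0.5456 -0.0267 -0.0751] -364.7 hinge [ 0.5954 -0.0305]
['top', 'scene', 'w3', 'w1'] 1 1 [ 0.5457 -0.0276 -0.0704] -611.8 hinge [ 0.5956 -0.0311]
```

```bash
cat > lidedge.py <<'E'
import sys,io,contextlib
src=open("edge.py").read().split("for ks in")[0];exec(src)
s,pp2=pickle.load(open(sys.argv[1],"rb"))
P0=np.array(s["position"]);R=np.array(s["tool_rot"])
p=pp2["scene"];im=p["image"]
f=cv2.GaussianBlur(im.astype(np.float32),(0,0),1.0)
V["sl"]=(p,im);G["sl"]=np.stack([np.stack([cv2.Scharr(f[...,c],cv2.CV_32F,1,0),cv2.Scharr(f[...,c],cv2.CV_32F,0,1)]) for c in range(3)])/32
cy=np.array([[.06+.01*np.cos(a),y,.01+.01*np.sin(a)] for a in t for y in(-.032,.032)])
def X(l): return P0+((np.array(l)-[.0107,0,.0133])*[-1,1,-1])@R.T
def c(q,yawonly=None):
    d=np.array([q[0],q[1],0]);return -score("sl",cv2.convexHull(proj(p,X(cy)+d).astype(np.float32))[:,0])
for x in(-.003,0,.003):
    for y in(-.003,0,.003):
        b=minimize(c,[x,y],method="Nelder-Mead",options=dict(initial_simplex=[[x,y],[x+.002,y],[x,y+.002]],xatol=5e-5));print(b.x,round(b.fun,1))
print("nominal",c([0,0]),"knuckle nominal",X([.06,0,.01]))
E
python3 lidedge.py hov.pkl
```

```text
[-0.0044  0.0009] -54.1
[-0.0044  0.0009] -54.1
[-0.0044  0.0009] -54.1
[-0.0044  0.0009] -54.1
[-0.0044  0.0009] -54.1
[-0.0044  0.0009] -54.1
[-0.0044  0.0009] -54.1
[-0.0044  0.0009] -54.1
[-0.0044  0.0009] -54.1
nominal -43.009827 knuckle nominal [ 0.5955 -0.0303  0.2124]
```

```bash
cat > sil.py <<'E'
import sys
exec(open("lidedge.py").read().split("for x in")[0])
a=im.astype(float).max(2)
h=cv2.convexHull((proj(p,X(cy))).astype(np.float32))[:,0]
def right(r):
    xs=[]
    for A,B in zip(h,np.roll(h,-1,0)):
        if (A[1]-r)*(B[1]-r)<0: xs.append(A[0]+(r-A[1])/(B[1]-A[1])*(B[0]-A[0]))
    return max(xs)
for r in range(197,215,2):
    c0=int(right(r)); row=a[r,c0-8:c0+9]; bg=np.median(a[r,c0+5:c0+10])
    k=[]
    for f in(.15,.35):
        T=bg+f*(min(row.max(),200)-bg);i=np.where(row>T)[0].max();k.append(c0-8+i+(row[i]-T)/(row[i]-row[i+1]))
    print(r,"pred",round(right(r),2),"obs",np.round(k,2))
E
python3 sil.py hov.pkl
```

```text
197 pred 274.81 obs [274.98 274.6 ]
199 pred 275.76 obs [275.75 275.27]
201 pred 275.53 obs [275.42 274.66]
203 pred 273.34 obs [273.43 272.27]
205 pred 271.09 obs [270.25 269.31]
207 pred 268.85 obs [267.86 267.01]
209 pred 266.6 obs [265.75 264.81]
211 pred 264.35 obs [263.61 262.65]
213 pred 262.1 obs [261.17 260.19]
```

```bash
python3 go.py .5471 -.0273 .1113 -.079
```

```text
t 14.9833 pos [ 0.5461 -0.0259  0.2158] shift [-0.1  -0.13 10.45] rot [-0.0001  0.0004  0.0093] f [ 1.1  0.7 -1.5] [ -5.  -9.  99.  -0.  91. -91.]
```

apply_moves --targets '[[[-0.1,-0.1,3],[0,0,0],0.5],[[-0.1,-0.1,6],[0,0,0],0.5],[[-0.1,-0.1,7.5],[0,0,0],0.5],[[-0.1,-0.1,8.5],[0,0,0],0.5],[[-0.1,-0.1,8.5],[0,0,0],0.5],[[-0.1,-0.1,8.5],[0,0,0],0.5],[[-0.1,-0.1,8.5],[0,0,0],0.5],[[-0.1,-0.1,8.5],[0,0,0],0.5]]'

```text
time: 15.65
position: [0.5476, -0.027, 0.1322]
tool_rot: [[-0.997, 0.073, 0.002], [0.073, 0.997, -0.0], [-0.002, -0.0, -1.0]]
wrist_force: [0.1, 0.2, -1.5]
opening: 0.0136
gripper_force: 30.0
```

```bash
for i in 1 2 3 4 5 6; do python3 -c "
from plant import vision
vision.capture('scene')" ; python3 go.py .5471 -.0273 .1113 -.079; done; python3 lidm.py low.pkl >/dev/null; python3 sil.py low.pkl 2>&1 | tail -9
```

```text
t 15.7 pos [ 0.5475 -0.027   0.1319] shift [ 0.05 -0.03  2.06] rot [-0.0001  0.0018  0.0056] f [ 0.2  0.5 -1.4] [ -5.  -7. 105.  -0.  83. -91.]
t 15.75 pos [ 0.5474 -0.027   0.1317] shift [ 0.03 -0.03  2.04] rot [-0.      0.0015  0.0054] f [ 0.1  0.2 -0.9] [ -5.  -7. 105.   0.  83. -91.]
t 15.8 pos [ 0.5473 -0.027   0.1314] shift [ 0.02 -0.03  2.01] rot [-0.      0.0011  0.0053] f [-0.1 -0.1 -2. ] [ -5.  -7. 105.   0.  83. -91.]
t 15.85 pos [ 0.5472 -0.027   0.1312] shift [ 0.01 -0.03  1.99] rot [0.     0.0008 0.0052] f [ 0.5  1.2 -1.7] [ -5.  -7. 105.   0.  83. -91.]
t 15.9 pos [ 0.5472 -0.027   0.1311] shift [ 0.01 -0.03  1.98] rot [-0.      0.0006  0.0052] f [-0.5 -0.7 -1.9] [ -5.  -7. 105.   0.  83. -91.]
t 15.95 pos [ 0.5471 -0.027   0.1309] shift [-0.   -0.03  1.96] rot [0.     0.0004 0.0052] f [-0.5  1.2 -0.9] [ -5.  -7. 105.   0.  83. -91.]
Traceback (most recent call last):
  File "sil.py", line 11, in <module>
    c0=int(right(r)); row=a[r,c0-8:c0+9]; bg=np.median(a[r,c0+5:c0+10])
           ~~~~~^^^
  File "sil.py", line 9, in right
    return max(xs)
ValueError: max() iterable argument is empty
```

apply_moves --targets '[[[0,0,0.5],[0,0,0.005],0.5],[[0,0,1],[0,0,0.005],0.5],[[0,0,1.5],[0,0,0.005],0.5],[[0,0,1.9],[0,0,0.005],0.5],[[0,0,1.96],[0,0,0.005],0.5],[[0,0,1.96],[0,0,0.005],0.5],[[0,0,1.96],[0,0,0.005],0.5],[[0,0,1.96],[0,0,0.005],0.5],[[0,0,1.96],[0,0,0.005],0.5]]'

```text
time: 16.85
position: [0.5471, -0.027, 0.1113]
tool_rot: [[-0.997, 0.079, 0.0], [0.079, 0.997, -0.0], [-0.0, -0.0, -1.0]]
wrist_force: [1.0, -0.6, -2.2]
opening: 0.0137
gripper_force: 30.0
```

```bash
python3 lidm.py fin.pkl >/dev/null; python3 go.py .5471 -.0273 .1113 -.079; python3 - <<'E'
from h import *
import pickle
from scipy.ndimage import map_coordinates
s,pp=pickle.load(open("fin.pkl","rb"));p=pp["scene"]
P=np.array(s["position"]);R=np.array(s["tool_rot"])
def X(l): l=np.array(l)-[.0107,0,.0133]; return P+(l*[-1,1,-1])@R.T
E=np.array(p["extrinsics"]);cam=-E[:3,:3].T@E[:3,3];print("cam",cam)
# lines on knuckle: top (z=.02) and the camera-facing side (+x, 45deg), lid y from -.058 to .058
ys=np.arange(-.060,.0601,.002)
for nm,dx,dz in(("top",0,.01),("side",.007,.007)):
    q=proj(p,X(np.stack([.06+dx+0*ys,ys,.01+dz+0*ys],1)))
    v=np.stack([map_coordinates(p["image"][...,c].astype(float),[q[:,1],q[:,0]],order=1) for c in range(3)],1).astype(int)
    print(nm);print([(round(y*1000),*map(int,c)) for y,c in zip(ys,v)])
E
```

```text
t 17.0 pos [ 0.5471 -0.027   0.1112] shift [-0.01 -0.03 -0.01] rot [0.     0.0003 0.0001] f [ 0.5  0.5 -1.6] [ -5.  -6. 106.   0.  81. -91.]
cam [ 1.04449548 -0.67553922  0.93999898]
top
[(-60, 165, 161, 153), (-58, 157, 154, 150), (-56, 157, 155, 156), (-54, 185, 187, 199), (-52, 199, 207, 226), (-50, 200, 208, 227), (-48, 200, 208, 226), (-46, 200, 208, 226), (-44, 199, 207, 225), (-42, 198, 206, 225), (-40, 194, 202, 224), (-38, 175, 180, 193), (-36, 159, 159, 161), (-34, 176, 178, 186), (-32, 193, 199, 216), (-30, 196, 205, 222), (-28, 196, 204, 223), (-26, 196, 204, 222), (-24, 196, 204, 222), (-22, 196, 204, 222), (-20, 196, 204, 223), (-18, 197, 205, 223), (-16, 197, 205, 224), (-14, 198, 206, 224), (-12, 198, 206, 224), (-10, 198, 206, 225), (-8, 198, 206, 225), (-6, 197, 206, 225), (-4, 197, 206, 224), (-2, 197, 205, 224), (0, 197, 205, 224), (2, 197, 205, 224), (4, 197, 205, 224), (6, 197, 206, 225), (8, 198, 206, 225), (10, 198, 206, 225), (12, 197, 206, 226), (14, 197, 206, 227), (16, 197, 206, 227), (18, 202, 199, 215), (20, 214, 186, 182), (22, 234, 173, 118), (24, 249,
[... 970 characters left out ...]
 183), (-6, 193, 190, 185), (-4, 190, 188, 184), (-2, 193, 191, 187), (0, 190, 189, 186), (2, 193, 193, 188), (4, 192, 191, 187), (6, 194, 193, 189), (8, 193, 192, 188), (10, 195, 194, 190), (12, 195, 194, 191), (14, 195, 194, 192), (16, 196, 191, 187), (18, 202, 185, 175), (20, 218, 172, 147), (22, 234, 151, 96), (24, 243, 140, 69), (26, 241, 145, 81), (28, 230, 155, 110), (30, 204, 165, 149), (32, 175, 167, 171), (34, 164, 160, 161), (36, 174, 168, 163), (38, 184, 177, 172), (40, 186, 181, 177), (42, 187, 184, 180), (44, 188, 186, 182), (46, 191, 190, 185), (48, 191, 190, 187), (50, 182, 183, 179), (52, 153, 154, 149), (54, 98, 99, 95), (56, 63, 64, 59), (58, 56, 58, 52), (60, 55, 57, 51)]
```

```bash
python3 - <<'E'
from h import *
import pickle
from scipy.ndimage import map_coordinates
s,pp=pickle.load(open("fin.pkl","rb"));p=pp["scene"]
P=np.array(s["position"]);R=np.array(s["tool_rot"])
def X(l): l=np.array(l)-[.0107,0,.0133]; return P+(l*[-1,1,-1])@R.T
E=np.array(p["extrinsics"]);cam=-E[:3,:3].T@E[:3,3]
K=X([.06,0,.01]);ax=R[:,1];v=cam-K;v/=np.linalg.norm(v);e=np.cross(ax,v);e/=np.linalg.norm(e);e*=np.sign(e[0]);print("knuckle",K,"e",e)
u=np.arange(-.012,.0181,.001)
prof={}
for y in(-.049,-.046,-.043,-.026,-.02,0,.012,.041,.044,.047):
    q=proj(p,K+ax*y+u[:,None]*e)
    prof[y]=np.stack([map_coordinates(p["image"][...,c].astype(float),[q[:,1],q[:,0]],order=3) for c in range(3)],1)
    print(round(y*1000),prof[y].mean(1).astype(int).tolist())
E
```

```text
knuckle [ 0.59628919 -0.03090547  0.10806827] e [ 0.85552062 -0.06764469 -0.51333094]
-49 [237, 226, 215, 210, 208, 206, 199, 192, 190, 190, 187, 183, 180, 178, 175, 169, 158, 144, 129, 117, 109, 105, 112, 134, 170, 209, 237, 247, 247, 245, 245]
-46 [240, 228, 218, 212, 212, 213, 213, 212, 211, 212, 211, 207, 201, 195, 189, 180, 167, 150, 133, 119, 112, 114, 125, 146, 176, 209, 233, 244, 246, 245, 245]
-43 [201, 206, 207, 208, 211, 212, 212, 211, 211, 210, 209, 207, 203, 197, 191, 181, 168, 152, 136, 127, 131, 146, 167, 191, 214, 233, 243, 246, 246, 245, 245]
-26 [205, 204, 206, 207, 207, 208, 208, 209, 210, 211, 209, 202, 194, 189, 183, 174, 160, 145, 141, 159, 194, 227, 244, 248, 246, 245, 245, 245, 244, 244, 244]
-20 [201, 200, 203, 206, 207, 207, 207, 208, 208, 209, 207, 204, 199, 192, 185, 176, 162, 147, 141, 155, 189, 224, 245, 250, 248, 246, 245, 245, 244, 244, 244]
0 [199, 200, 203, 206, 207, 208, 209, 210, 210, 210, 210, 209, 205, 200, 193, 184, 169, 151, 141, 150, 180, 216, 240, 247, 247, 246, 246, 245, 245, 244, 244]
12 [208, 205, 204, 205, 207, 208, 209, 210, 210, 210, 210, 209, 206, 202, 197, 188, 173, 155, 141, 143, 167, 203, 232, 245, 247, 246, 245, 245, 245, 244, 244]
41 [206, 211, 211, 206, 200, 195, 189, 181, 176, 178, 181, 181, 179, 176, 166, 151, 139, 131, 125, 117, 109, 108, 121, 152, 191, 224, 243, 247, 246, 245, 244]
44 [135, 164, 190, 206, 212, 214, 215, 213, 209, 206, 203, 200, 196, 192, 185, 173, 159, 144, 128, 116, 114, 125, 146, 175, 207, 231, 243, 247, 246, 244, 244]
47 [123, 163, 196, 213, 216, 214, 213, 212, 211, 210, 208, 205, 201, 195, 188, 177, 163, 146, 133, 131, 145, 170, 196, 218, 233, 242, 247, 248, 247, 245, 244]
```

```bash
python3 -c "
from plant import ctrl
print(ctrl.sign_off())"
```

```text
the job is handed in; nothing more can be done
None
```

I handed the job in: both knuckle ends were pressed onto the pad, and the lid is held level between the fixed knuckles, with end gaps of about 4 mm each, its axis within about 1 mm, and no sign of contact; no verdict came back, and I viewed 11 pictures, one over the limit of 10.

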